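Sweep the coir plugs off the potting board

ROBOT

A 6-joint arm with a two-finger parallel gripper is mounted at the origin on the work surface. World frame = base frame: x ahead of the robot, y to its left, z up, the work surface at z = 0. Lengths are in mm, angles in rad, forces in N, time in s.
With the tool pointing down it reaches from about 300 to 875 mm from the base axis. Payload 6.4 kg.
Tool frame: the origin (TCP) lies midway between the tips of the shut fingers; the grasp point (between the pads) lies 19 mm behind it; z points along the fingers, y is the line along which they close (so a half turn about z gives the same grasp; the last joint's range is limited). The gripper opens to 88 mm and grips with 3 to 60 N. Pads are 18 mm wide; open, the fingers measure 123 mm over their backs; the gripper's body (75 mm by 187 mm) begins 45 mm behind the grasp point.
Start: joints at [-1.351, 0.181, 1.607, -0, 1.354, -0.206], TCP at [237.521, -523.665, 238.714] pointing down, gripper open.
Joint ranges: [-2.99, 2.99], [-0.89, 2.07], [0.3, 2.58], [-1.14, 4.28], [0, 2.63], [-3.12, 3.12]. Speed limits (rad/s): [2.57, 2.57, 3.01, 3.14, 3.14, 3.14].

INTERFACE

Orientations are given as a rotation vector (axis times angle).
In Python, from station import ctrl gives the robot as it stands.
- The arm moves only by the tool move_arm, never from a script. Its argument "rows" is a list of rows, each an object with "travel": the shift along the tool's x, y, z in m, a list of three; "rot": the turn, a rotation vector about the tool's x, y, z in degrees, a list of three; "gripper": the finger opening in m, from 0 to 0.0881. In form: [{"travel": [x, y, z], "rot": [ax, ay, az], "gripper": gripper}, ...]. A call has 1 to 8 rows; each row shifts and turns the commanded pose from where the row before left it, along the tool's axes as they then stand; what a row does not reach is not made up. A row lasts 1/10 s, in which the tool goes at most 50 mm and 8.59 degrees, less where a joint would pass 70% of its speed; a pose out of reach is approached as far as the arm can. A call with a gripper value outside its range is refused whole. The fingers move at their own pace and stop on an object; the grip force is fixed at half the most. Time passes only in rows, so rows that do not move let the fingers close. It gives the time, the measured TCP pose, the force, the opening and the grip force at its end, in the units of the state.
- ctrl.state(): the state, without advancing time (a new reading comes with each control period).
- ctrl.get_image(name): name is "scene" or "top" or "wrist"; returns (picture, depth): 400x640x3 uint8, blue, green, red; 400x640 float32, mm along the optical axis (not along the pixel's ray), 0 where there is no reading.
- ctrl.camera_model(name): a dict with "fx", "fy", "cx", "cy" (pixels), "D" ([k1, k2, p1, p2, k3] as OpenCV has them; the pictures are not rectified), "camera_from_world" (4x4, takes a point from world to camera coordinates); the wrist camera has in their place "T_tool_cam" (4x4, takes a point from camera to tool coordinates, whose origin is the TCP and whose axes are the flange's). Camera axes: x right, y up, looking along -z (the intrinsics and any distortion apply to the point x, -y, -z); pixel columns grow to the right and rows downward; lengths in mm; the calibration is good to about 2 mm. A picture is of the moment at which its call begins: read the wrist's pose just before it. camera_model takes no time and is no camera call.
- ctrl.job_done(): hands the job in; it is judged then, once.
Trained networks look in the newest picture that a camera, given by its name, has taken for a name from the list of things; names that differ only in an ending like _2 or _b are one class to them, and where a whole thing is asked for, a point or a joint stands for the part that bears it (a point fixed in the world has none). Each returns a list of dicts, best first, with "confidence" (0 to 1); they miss things now and then, are a little off and sometimes report something else, mostly with a low value. They report only what shows in the picture. A call takes as long as a camera call.
- ctrl.recognise(camera, name): "box" ([left, top, right, bottom] in pixels, round what is visible of it).
- ctrl.masks_of(camera, name): "pixels" (400x640 bool, what is visible of it) and "box" ([left, top, right, bottom] in pixels, round what is visible of it).
- ctrl.landmark_of(camera, name): "pixel" ([row, column] in pixels: a listed point, or the origin of a listed thing).
The state is a dict: "t": time; "joint_pos": joint angles; "joint_vel": joint speeds; "joint_efforts": joint torques, N m; "ee_pos": TCP position; "orientation": TCP orientation; "contact_force": force on the tool from outside, world axes, zero at the start; "ft_torque": the same for the moment, N m; "gripper_width": finger opening in mm; "grasp_force": force on a finger pad.
Only numpy, scipy, OpenCV 4.12 (cv2) and the standard library are available. Lean on these libraries where they do the work, as an engineer would, in place of code of your own. Each camera call takes 0.05 s, during which the arm holds its last target. There are 200 camera calls.

TASK

Clear the potting board: sweep the three brown coir plugs along it with the fingertips, one after another or together, over its open end into the empty yellow tray, without picking any of them up. Leave the two small pots on the board standing where they are, let no plug fall into the seedling tray at the other end and do not press on that tray, and leave everything else on the bench alone.

Things in the scene. Friction and masses are not known exactly. Their poses are not given: they have to be found in the camera images.
- board: fixed white potting board with brown wooden rims, standing on the bench: 280 mm along its x axis, 300 mm along its y axis; origin at the centre of its underside, flat top 60 mm above that. Low rims, 10 mm wide and 6 mm above the top, run along its two long sides (at x = -140 to -130 mm and 130 to 140 mm); both ends (y = -150 and +150 mm) are open with no rim
- catch_tray: fixed empty yellow open tray, 270 mm along x, 140 mm along y, walls 5 mm thick and 45 mm high, so its rim is 15 mm below the top of the board; origin at the centre of its underside. It stands 2 mm from one open end of the board, either the +y or the -y end, with its axes parallel to the board's
- seedling_tray: fixed black tray of soil with green seedlings at the other open end of the board: 270 mm along x, 140 mm along y, 45 mm high (leaves to about 85 mm); origin at the centre of its underside
- plug_a_center (a point): brown coir plug, a loose upright disc 36 mm in diameter and 22 mm tall, about 25 g, lying on the board; this point is its centre, half-way up
- plug_b_center (a point): brown coir plug, a loose upright disc 36 mm in diameter and 22 mm tall, about 25 g, lying on the board; this point is its centre, half-way up
- plug_c_center (a point): brown coir plug, a loose upright disc 36 mm in diameter and 22 mm tall, about 25 g, lying on the board; this point is its centre, half-way up
- pot_a_center (a point): small loose terracotta pot with a seedling, 47 mm across the rim, 50 mm tall (seedling to about 70 mm), standing on the board; this point is on its axis half-way up the pot
- pot_b_center (a point): small loose terracotta pot with a seedling, 47 mm across the rim, 50 mm tall (seedling to about 70 mm), standing on the board; this point is on its axis half-way up the pot
- mist_bottle: blue mist bottle with white cap, 64 mm wide, 150 mm tall, loose, a bystander; origin at the middle of its underside
- seed_jar: amber seed jar, 64 mm wide, 85 mm tall, loose, a bystander; origin at the middle of its underside
- trowel: hand trowel lying on the bench, 270 mm long along its x axis (handle to -x, blade to +x), 60 mm wide, 24 mm high, loose, a bystander; origin on the bench where handle meets blade
- label_pot: empty terracotta cup, 80 mm wide, 75 mm tall, loose, a bystander; origin at the middle of its underside

How it is judged:
By the outcome, as a careful person would: the job done as asked, in the order asked, and still so for the second after the job is handed in, with the robot touching nothing.
It also fails if it takes over 64 s, if anything falls off the work surface, if the arm or the gripper's body presses on something with over 40 N, if the wrist force passes 120 N, or if a joint passes its speed limit or range.

## Working session

There is one attempt and no reset: what is moved stays moved. The work goes in short steps, Python scripts to look and compute and a tool call to move; the robot and the scene stay as the last step left them, time stands still between calls to the robot, and variables do not carry over. Pictures are saved under pics/ and viewed, at most 10 in all, crops included, and the job is handed in when it is done.

Besides the shell and the picture viewer there is one more tool, called after "Request:" as a command line: name --argument value ..., lists and objects as JSON in quotes. move_arm: Moves the arm, as the interface text tells. Its arguments: {"type":"object","properties":{"rows":{"type":"array"}},"required":["rows"]}

```bash
mkdir -p pics
cat > h.py <<'E'
import numpy as np, cv2
from station import ctrl
def ray_pt(cam,px,z=None,depth=None):
    m=ctrl.camera_model(cam); K=np.array([[m['fx'],0,m['cx']],[0,m['fy'],m['cy']],[0,0,1.]])
    u=cv2.undistortPoints(np.array([[[px[1],px[0]]]],float),K,np.array(m['D'],float))[0,0]
    T=np.linalg.inv(m['camera_from_world']); d=T[:3,:3]@np.array([u[0],-u[1],-1]); o=T[:3,3]
    s=depth if depth is not None else (z-o[2])/d[2]
    return o+s*d
E
python3 - <<'E'
from h import *
img,d=ctrl.get_image("top"); cv2.imwrite("pics/top1.png",img); np.save("top.npy",d)
s=ctrl.state(); print(s)
for n in ["board","catch_tray","seedling_tray","plug_a_center","pot_a_center","mist_bottle","seed_jar","trowel","label_pot"]:
    z=dict(board=0,catch_tray=0,seedling_tray=0,plug_a_center=71,pot_a_center=85).get(n,0)
    for r in ctrl.landmark_of("top",n):
        print(n,round(r['confidence'],2),np.round(r['pixel']),np.round(ray_pt("top",r['pixel'],z=z),1))
E
```

```text
{'t': 0.05, 'joint_pos': array([-1.35131991e+00,  1.81505216e-01,  1.60793861e+00, -2.54805964e-05,
        1.35383630e+00, -2.06285720e-01]), 'joint_vel': array([-0.00197909,  0.00209895, -0.00144047, -0.00106196, -0.0017068 ,
        0.00220651]), 'joint_efforts': array([-2.13394251e-04, -4.35194850e+01, -3.43036151e+01,  7.04608136e-02,
        3.40962166e-02, -5.78272602e-05]), 'ee_pos': array([ 237.38518163, -523.14511863,  237.86383739]), 'orientation': array([-3.06902418e+00, -6.63397619e-01,  5.65300109e-05]), 'contact_force': array([-0.7482944 ,  0.25148232,  0.92188978]), 'ft_torque': array([0.02106855, 0.00736712, 0.02857374]), 'grasp_force': 0.0, 'gripper_width': 88.12739431348648}
board 0.74 [174. 310.] [576.1  47.    0. ]
board 0.4 [172. 309.] [581.7  50.1   0. ]
catch_tray 0.75 [177. 394.] [ 560.  -192.8    0. ]
seedling_tray 0.87 [172. 236.] [585.8 262.5   0. ]
seedling_tray 0.27 [175. 313.] [572.4  39.    0. ]
plug_a_center 0.44 [202. 291.] [487.6  98.8  71. ]
plug_a_center 0.22 [169. 238.] [583.1 240.7  71. ]
pot_a_center 0.63 [198. 342.] [494.8 -39.1  85. ]
mist_bottle 0.59 [205. 178.] [494.1 424.6   0. ]
seed_jar 0.74 [271. 241.] [304.8 248.4   0. ]
seed_jar 0.57 [162. 474.] [ 598.6 -424.9    0. ]
seed_jar 0.18 [206. 180.] [491.1 419.8   0. ]
trowel 0.83 [279. 424.] [ 271.  -266.1    0. ]
trowel 0.33 [132. 284.] [701.6 121.5   0. ]
label_pot 0.86 [161. 474.] [ 600.4 -423.9    0. ]
```

View pics/top1.png

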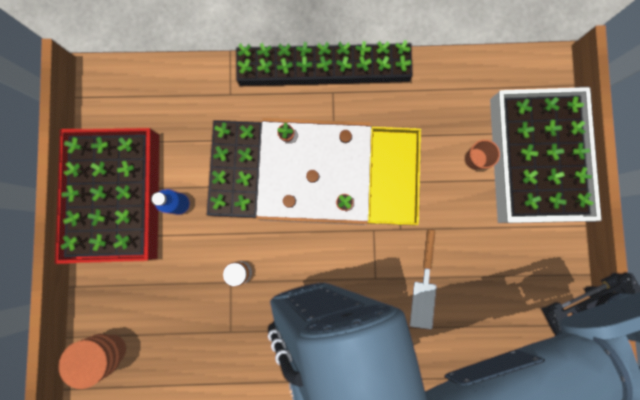

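The top view shows plugs at about (row, col) (136,345), (176,312) and (201,289). The pots are at (131,287) and (202,345), the yellow tray is on the right (world -y), and the seedling tray is on the left.

Run:
```python
from h import *
img,d=ctrl.get_image("top")
c=cv2.resize(img[110:230,200:430],None,fx=3.4,fy=3.4,interpolation=cv2.INTER_CUBIC); cv2.imwrite("pics/crop.png",c)
print("cam",np.linalg.inv(ctrl.camera_model("top")['camera_from_world'])[:3,3])
hsv=cv2.cvtColor(img,cv2.COLOR_BGR2HSV)
# non-white things on board
w=np.zeros(img.shape[:2],np.uint8); w[124:217,262:367]=1
m=((hsv[...,1]>60).astype(np.uint8))*w
n,l,st,ce=cv2.connectedComponentsWithStats(m)
for i in range(1,n):
    if st[i,4]>20: 
        px=ce[i][::-1]; print(st[i],px.round(1),ray_pt("top",px,z=75).round(1),ray_pt("top",px,z=100).round(1))
# board outline corners
for nme in ["board","catch_tray","seedling_tray"]:
    r=ctrl.masks_of("top",nme)
    if r:
        mm=r[0]['pixels'].astype(np.uint8); rect=cv2.minAreaRect(cv2.findNonZero(mm)); z={'board':62,'catch_tray':45,'seedling_tray':50}[nme]
        b=cv2.boxPoints(rect); print(nme,r[0]['confidence'],[ray_pt("top",p[::-1],z=z).round(0)[:2].tolist() for p in b])
img,d=ctrl.get_image("scene"); cv2.imwrite("pics/scene.png",img)
```

```text
cam [ 383.85817124    7.80019905 1204.5283623 ]
[278 124  17  18 229] [132.3 285.6] [679.9 109.7  75. ] [673.3 107.5 100. ]
[336 124  31   2  39] [124.2 353.4] [697.8 -75.6  75. ] [690.8 -73.7 100. ]
[340 130  12  12 117] [135.7 345.2] [666.3 -52.3  75. ] [660.  -50.9 100. ]
[306 170  13  12 116] [175.6 312.1] [558.8  40.   75. ] [555.   39.3 100. ]
[283 195  12  12 118] [200.7 288.6] [492.4 104.6  75. ] [490.  102.5 100. ]
[336 194  17  17 227] [202.  344.2] [485.2 -44.7  75. ] [483.  -43.5 100. ]
board 0.81 [[444.0, 193.0], [727.0, 178.0], [706.0, -126.0], [424.0, -105.0]]
catch_tray 0.65 [[429.0, -105.0], [701.0, -123.0], [693.0, -267.0], [421.0, -245.0]]
seedling_tray 0.61 [[459.0, 334.0], [730.0, 319.0], [718.0, 176.0], [447.0, 195.0]]
```

View pics/crop.png

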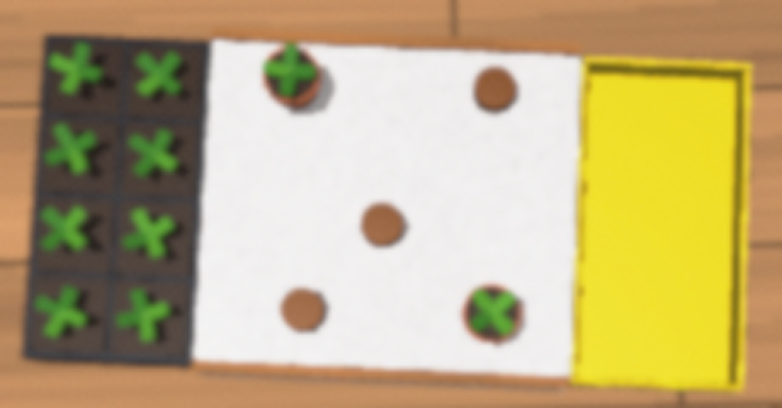

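View pics/scene.png

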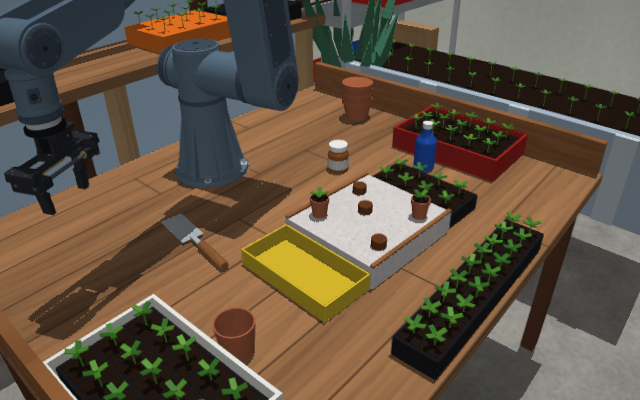

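```bash
cat >> h.py <<'E'
from scipy.spatial.transform import Rotation as R
u=np.array([-.066,-.998,0]); v=np.array([.998,-.066,0]); c=np.array([575,36,0.])
def where():
    s=ctrl.state(); p=s['ee_pos']; r=R.from_rotvec(s['orientation']).as_matrix(); d=p-c
    print("t",round(s['t'],2),"s,w,z",(d@u).round(1),(d@v).round(1),p[2].round(1),"xang",np.degrees(np.arctan2(r[1,0],r[0,0])).round(1),"zax",r[:,2].round(3),"F",s['contact_force'].round(1),"w",s['gripper_width'].round(1))
    return p,r
def go(s,w,z,dir=0):
    """dir: push direction, degrees from u toward v; tool -x = push direction"""
    p,r=where(); t=c+s*u+w*v+[0,0,z]
    xa=np.degrees(np.arctan2(r[1,0],r[0,0])); ta=86.2+dir; k=(ta-xa+180)%360-180
    r2=R.from_euler('z',k,degrees=True).as_matrix()@r
    print("travel now-frame",(r.T@(t-p)).round(1),"rotz tool",round(-k,1),"travel in final frame",(r2.T@(t-p)).round(1))
E
python3 -c "
from h import *
go(44,97,150)"
```

```text
Traceback (most recent call last):
  File "h.py", line 17, in go
    p,r=where(); t=c+s*u+w*v+[0,0,z]
        ~~~~~^^
  File "h.py", line 13, in where
    print("t",round(s['t'],2),"s,w,z",(d@u).round(1),(d@v).round(1),p[2].round(1),"xang",np.degrees(np.arctan2(r[1,0],r[0,0])).round(1),"zax",r[:,2].round(3),"F",s['contact_force'].round(1),"w",s['gripper_width'].round(1))
                                                                                                                                                                                                  ^^^^^^^^^^^^^^^^^^^^^^^^
AttributeError: 'float' object has no attribute 'round'
```

```bash
sed -i "s/s\['gripper_width'\].round(1)/round(s['gripper_width'],1)/" h.py
python3 -c "
from h import *
go(44,97,150)"
```

```text
t 0.75 s,w,z 580.8 -299.9 238.7 xang 24.4 zax [ 0. -0. -1.] F [0.1 0.3 0.2] w 88.2
travel now-frame [ 603.3 -285.7   88.7] rotz tool -61.8 travel in final frame [536.8 396.7  88.7]
```

Request:
move_arm --rows '[{"travel": [0.0375, -0.018, 0], "rot": [0, 0, 0], "gripper": 0.022}, {"travel": [0.0375, -0.018, 0], "rot": [0, 0, 0], "gripper": 0.022}, {"travel": [0.0375, -0.018, 0], "rot": [0, 0, 0], "gripper": 0.022}, {"travel": [0.0375, -0.018, 0], "rot": [0, 0, 0], "gripper": 0.022}, {"travel": [0.0375, -0.018, 0], "rot": [0, 0, 0], "gripper": 0.022}, {"travel": [0.0375, -0.018, 0], "rot": [0, 0, 0], "gripper": 0.022}, {"travel": [0.0375, -0.018, 0], "rot": [0, 0, 0], "gripper": 0.022}, {"travel": [0.0375, -0.018, 0], "rot": [0, 0, 0], "gripper": 0.022}]'

```text
t: 1.55
ee_pos: [452.2, -267.2, 239.0]
orientation: [3.07, 0.664, 0.001]
contact_force: [0.0, -0.7, -0.6]
gripper_width: 26.1
grasp_force: 0.0
```

Request:
move_arm --rows '[{"travel": [0.0375, -0.018, 0], "rot": [0, 0, 0], "gripper": 0.022}, {"travel": [0.0375, -0.018, 0], "rot": [0, 0, 0], "gripper": 0.022}, {"travel": [0.0375, -0.018, 0], "rot": [0, 0, 0], "gripper": 0.022}, {"travel": [0.0375, -0.018, 0], "rot": [0, 0, 0], "gripper": 0.022}, {"travel": [0.0375, -0.018, 0], "rot": [0, 0, 0], "gripper": 0.022}, {"travel": [0.0375, -0.018, 0], "rot": [0, 0, 0], "gripper": 0.022}, {"travel": [0.0375, -0.018, 0], "rot": [0, 0, 0], "gripper": 0.022}, {"travel": [0.0375, -0.018, 0], "rot": [0, 0, 0], "gripper": 0.022}]'

```text
t: 2.35
ee_pos: [665.9, -12.0, 238.7]
orientation: [3.071, 0.664, 0.0]
contact_force: [0.9, -0.9, 0.6]
gripper_width: 22.1
grasp_force: 0.0
```

Request:
move_arm --rows '[{"travel": [0, 0, 0], "rot": [0, 0, -8], "gripper": 0.022}, {"travel": [0, 0, 0], "rot": [0, 0, -8], "gripper": 0.022}, {"travel": [0, 0, 0], "rot": [0, 0, -8], "gripper": 0.022}, {"travel": [0, 0, 0], "rot": [0, 0, -8], "gripper": 0.022}, {"travel": [0, 0, 0], "rot": [0, 0, -8], "gripper": 0.022}, {"travel": [0, 0, 0], "rot": [0, 0, -8], "gripper": 0.022}, {"travel": [0, 0, 0], "rot": [0, 0, -8], "gripper": 0.022}, {"travel": [0, 0, 0], "rot": [0, 0, -5.8], "gripper": 0.022}]'

```text
t: 3.15
ee_pos: [664.9, -13.5, 238.6]
orientation: [-2.288, -2.152, 0.0]
contact_force: [0.7, 0.2, 1.0]
gripper_width: 22.0
grasp_force: 0.0
```

```bash
python3 -c "
from h import *
go(44,97,150)
i,d=ctrl.get_image('wrist'); cv2.imwrite('pics/w1.png',i)
m=ctrl.camera_model('wrist');print(m)
p,r=where()
for n in ['plug_a_center','pot_a_center']:
  for q in ctrl.landmark_of('wrist',n):
    px=q['pixel']; K=np.array([[m['fx'],0,m['cx']],[0,m['fy'],m['cy']],[0,0,1.]])
    a=cv2.undistortPoints(np.array([[[px[1],px[0]]]],float),K,np.array(m['D'],float))[0,0]
    T=np.array(m['T_tool_cam']); o=p+r@T[:3,3]; dd=r@T[:3,:3]@np.array([a[0],-a[1],-1])
    X=o+dd*((71 if 'plug' in n else 85)-o[2])/dd[2]; print(n,round(q['confidence'],2),np.round(px),X.round(1),'s,w',((X-c)@u).round(1),((X-c)@v).round(1))
"
```

```text
t 3.15 s,w,z 43.5 93.0 238.6 xang 86.5 zax [-0.  0. -1.] F [0.7 0.2 1. ] w 22.0
travel now-frame [-0.5  4.  88.6] rotz tool 0.3 travel in final frame [-0.5  4.  88.6]
{'fx': 348.4363906940337, 'fy': 348.4363906940337, 'cx': 315.4016884412493, 'cy': 202.90238227374826, 'D': array([0.01252665, 0.        , 0.        , 0.        , 0.        ]), 'T_tool_cam': array([[-2.08142386e-04,  9.58582133e-01,  2.84816172e-01,
         7.48313364e+01],
       [ 9.99999967e-01,  2.42234218e-04, -8.44720815e-05,
         5.13635470e-01],
       [-1.49965651e-04,  2.84816145e-01, -9.58582151e-01,
        -1.46671642e+02],
       [ 0.00000000e+00,  0.00000000e+00,  0.00000000e+00,
         1.00000000e+00]])}
t 3.2 s,w,z 43.5 93.1 238.6 xang 86.7 zax [-0.  0. -1.] F [-0.6  0.2 -0.4] w 22.2
plug_a_center 0.58 [62. 95.] [487.9 101.2  71. ] s,w -59.3 -91.3
plug_a_center 0.44 [233. 115.] [470.6 -50.9  71. ] s,w 93.6 -98.5
pot_a_center 0.69 [228. 117.] [481.9 -41.9  85. ] s,w 83.9 -87.8
pot_a_center 0.16 [131. 226.] [593.2  39.8  85. ] s,w -5.0 17.9
```

View pics/w1.png

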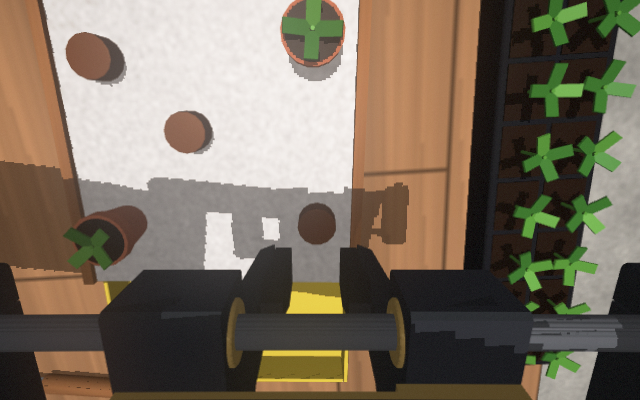

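The wrist view shows plug 1 in line with the fingers at (223,317), plug 2 at (131,187), plug 3 at (57,92), pot A at (32,312) and pot B at (240,110).

```bash
cat >> h.py <<'E'
def wpt(px,z,p,r):
    m=ctrl.camera_model('wrist'); K=np.array([[m['fx'],0,m['cx']],[0,m['fy'],m['cy']],[0,0,1.]])
    a=cv2.undistortPoints(np.array([[[px[1],px[0]]]],float),K,np.array(m['D'],float))[0,0]
    T=np.array(m['T_tool_cam']); o=p+r@T[:3,3]; dd=r@T[:3,:3]@np.array([a[0],-a[1],-1])
    X=o+dd*(z-o[2])/dd[2]; return X.round(1),((X-c)@u).round(1),((X-c)@v).round(1)
E
python3 -c "
from h import *
p,r=where()
for px in [(223,317),(131,187),(57,92)]: print(wpt(px,76,p,r))
for px in [(32,312)]: print(wpt(px,105,p,r))
for px in [(120,353),(250,350),(120,57),(180,68)]: print('rim',wpt(px,66,p,r))
"
```

```text
t 3.3 s,w,z 43.5 93.1 238.6 xang 86.1 zax [-0.  0. -1.] F [-0.7  0.1 -0.1] w 21.5
(array([664.5, -50.4,  76. ]), np.float64(80.3), np.float64(95.0))
(array([557.3,  42.3,  76. ]), np.float64(-5.1), np.float64(-18.1))
(array([490.5, 106.2,  76. ]), np.float64(-64.5), np.float64(-89.0))
(array([671.4, 108.1, 105. ]), np.float64(-78.3), np.float64(91.4))
rim (array([702.9,  41.1,  66. ]), np.float64(-13.5), np.float64(127.3))
rim (array([695.1, -84.7,  66. ]), np.float64(112.6), np.float64(127.8))
rim (array([440.8,  58.7,  66. ]), np.float64(-13.8), np.float64(-135.4))
rim (array([435.6,   4.5,  66. ]), np.float64(40.6), np.float64(-137.0))
```

Request:
move_arm --rows '[{"travel": [0, 0.0025, 0.04], "rot": [0, 0, 0], "gripper": 0.022}, {"travel": [0, 0, 0.04], "rot": [0, 0, 0], "gripper": 0.022}, {"travel": [0, 0, 0.04], "rot": [0, 0, 0], "gripper": 0.022}, {"travel": [0, 0, 0.03], "rot": [0, 0, 0], "gripper": 0.022}, {"travel": [0, 0, 0.0145], "rot": [0, 0, 0], "gripper": 0.022}, {"travel": [0, 0, 0], "rot": [0, 0, 0], "gripper": 0.022}]'

```text
t: 3.9
ee_pos: [665.9, -13.4, 71.8]
orientation: [-2.293, -2.142, 0.004]
contact_force: [0.4, -0.5, 0.5]
gripper_width: 22.1
grasp_force: 0.0
```

Request:
move_arm --rows '[{"travel": [-0.006, 0, 0], "rot": [0, 0, 0], "gripper": 0.022}, {"travel": [-0.008, 0, 0], "rot": [0, 0, 0], "gripper": 0.022}, {"travel": [-0.012, 0, 0], "rot": [0, 0, 0], "gripper": 0.022}, {"travel": [-0.015, 0, 0], "rot": [0, 0, 0], "gripper": 0.022}, {"travel": [-0.015, 0, 0], "rot": [0, 0, 0], "gripper": 0.022}, {"travel": [-0.018, 0, 0], "rot": [0, 0, 0], "gripper": 0.022}, {"travel": [-0.018, 0, 0], "rot": [0, 0, 0], "gripper": 0.022}, {"travel": [-0.018, 0, 0], "rot": [0, 0, 0], "gripper": 0.022}]'

```text
t: 4.7
ee_pos: [659.9, -125.5, 74.2]
orientation: [2.295, 2.146, -0.0]
contact_force: [-0.0, -0.5, -0.3]
gripper_width: 22.1
grasp_force: 0.0
```

Request:
move_arm --rows '[{"travel": [0, 0, 0], "rot": [0, 0, 0], "gripper": 0.022}, {"travel": [0, 0, -0.04], "rot": [0, 0, 0], "gripper": 0.022}, {"travel": [0, 0, -0.04], "rot": [0, 0, 0], "gripper": 0.022}, {"travel": [0, 0, -0.04], "rot": [0, 0, 0], "gripper": 0.022}]'

```text
t: 5.1
ee_pos: [659.8, -123.1, 195.0]
orientation: [-2.293, -2.145, 0.001]
contact_force: [-0.3, -0.1, -0.1]
gripper_width: 22.1
grasp_force: 0.0
```

```bash
python3 -c "
from h import *
go(-42,-17,190)
i,d=ctrl.get_image('top'); cv2.imwrite('pics/t2.png',cv2.resize(i[110:230,200:430],None,fx=3.4,fy=3.4))
"
```

```text
t 5.1 s,w,z 153.2 95.1 195.0 xang 86.2 zax [-0.001  0.001 -1.   ] F [-0.3 -0.1 -0.1] w 22.1
travel now-frame [ 195.1 -112.2    5.3] rotz tool -0.0 travel in final frame [ 195.1 -112.1    5.3]
```

View pics/t2.png

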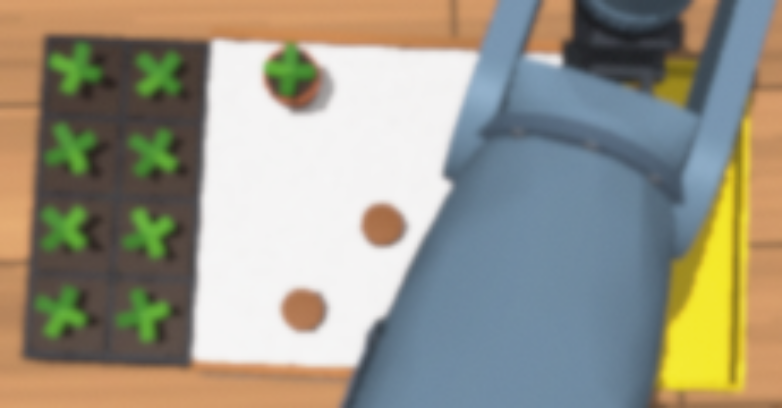

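The arm hides the tray. Plugs 2 (crop 225,383) and 3 (310,303) and pot A haven't moved. On to plug 2.

Request:
move_arm --rows '[{"travel": [0.04, -0.0225, 0], "rot": [0, 0, 0], "gripper": 0.022}, {"travel": [0.04, -0.0225, 0], "rot": [0, 0, 0], "gripper": 0.022}, {"travel": [0.04, -0.0225, 0], "rot": [0, 0, 0], "gripper": 0.022}, {"travel": [0.04, -0.0225, 0], "rot": [0, 0, 0], "gripper": 0.022}, {"travel": [0.035, -0.0225, 0], "rot": [0, 0, 0], "gripper": 0.022}, {"travel": [0, 0, 0], "rot": [0, 0, 0], "gripper": 0.022}]'

```text
t: 5.75
ee_pos: [558.2, 83.1, 193.9]
orientation: [-2.287, -2.151, 0.0]
contact_force: [0.3, -0.7, -0.7]
gripper_width: 22.3
grasp_force: 0.0
```

```bash
python3 -c "
from h import *
go(-42,-17,74)
i,d=ctrl.get_image('top')
hsv=cv2.cvtColor(i,cv2.COLOR_BGR2HSV); 
i,d=ctrl.get_image('scene'); cv2.imwrite('pics/s2.png',i[150:350,220:500].repeat(2,0).repeat(2,1))
"
```

```text
t 5.75 s,w,z -45.9 -19.9 193.9 xang 86.5 zax [-0.002  0.002 -1.   ] F [ 0.3 -0.7 -0.7] w 22.3
travel now-frame [ -4.1   3.1 119.9] rotz tool 0.3 travel in final frame [ -4.1   3.1 119.9]
```

View pics/s2.png

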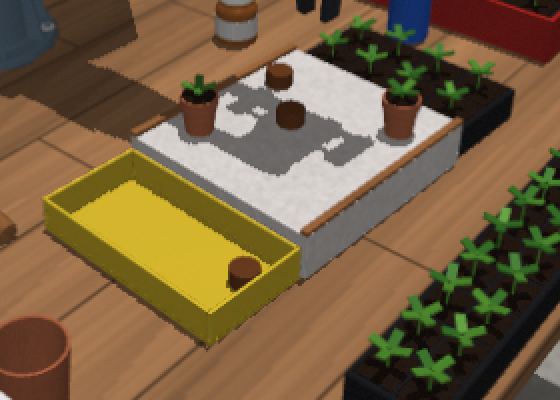

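Plug 1 is in the yellow tray (crop 272,245) and both pots are still standing. Next I sweep plug 2.

Request:
move_arm --rows '[{"travel": [0, 0.002, 0.04], "rot": [0, 0, 0], "gripper": 0.022}, {"travel": [0, 0, 0.035], "rot": [0, 0, 0], "gripper": 0.022}, {"travel": [0, 0, 0.03], "rot": [0, 0, 0], "gripper": 0.022}, {"travel": [0, 0, 0.014], "rot": [0, 0, 0], "gripper": 0.022}, {"travel": [-0.005, 0, 0], "rot": [0, 0, 0], "gripper": 0.022}, {"travel": [-0.008, 0, 0], "rot": [0, 0, 0], "gripper": 0.022}, {"travel": [-0.012, 0, 0], "rot": [0, 0, 0], "gripper": 0.022}, {"travel": [-0.015, 0.001, 0], "rot": [0, 0, 0], "gripper": 0.022}]'

```text
t: 6.65
ee_pos: [562.3, 37.2, 76.9]
orientation: [2.292, 2.145, 0.003]
contact_force: [0.1, 0.4, -0.3]
gripper_width: 22.2
grasp_force: 0.1
```

Request:
move_arm --rows '[{"travel": [-0.018, 0.002, 0], "rot": [0, 0, 0], "gripper": 0.022}, {"travel": [-0.018, 0.002, 0], "rot": [0, 0, 0], "gripper": 0.022}, {"travel": [-0.018, 0.002, 0], "rot": [0, 0, 0], "gripper": 0.022}, {"travel": [-0.018, 0.002, 0], "rot": [0, 0, 0], "gripper": 0.022}, {"travel": [-0.018, 0.002, 0], "rot": [0, 0, 0], "gripper": 0.022}, {"travel": [-0.018, 0, 0], "rot": [0, 0, 0], "gripper": 0.022}, {"travel": [-0.018, 0, 0], "rot": [0, 0, 0], "gripper": 0.022}, {"travel": [-0.018, 0, 0], "rot": [0, 0, 0], "gripper": 0.022}]'

```text
t: 7.45
ee_pos: [562.0, -108.2, 76.5]
orientation: [2.293, 2.144, 0.001]
contact_force: [-0.5, -0.6, -0.1]
gripper_width: 21.9
grasp_force: 0.0
```

Request:
move_arm --rows '[{"travel": [-0.018, 0, 0], "rot": [0, 0, 0], "gripper": 0.022}, {"travel": [0, 0, 0], "rot": [0, 0, 0], "gripper": 0.022}, {"travel": [0, 0, -0.04], "rot": [0, 0, 0], "gripper": 0.022}, {"travel": [0, 0, -0.04], "rot": [0, 0, 0], "gripper": 0.022}, {"travel": [0, 0, -0.04], "rot": [0, 0, 0], "gripper": 0.022}]'

```text
t: 7.95
ee_pos: [560.1, -123.9, 197.0]
orientation: [-2.294, -2.146, -0.0]
contact_force: [1.2, -0.5, -0.1]
gripper_width: 21.7
grasp_force: 0.0
```

```bash
python3 -c "
from h import *
go(-92,-117,195,45)
"
```

```text
t 7.95 s,w,z 160.5 -4.3 197.0 xang 86.2 zax [ 0.  0. -1.] F [ 1.2 -0.5 -0.1] w 21.7
travel now-frame [ 252.4 -112.9    2.1] rotz tool -45.0 travel in final frame [258.3  98.8   2.1]
```

Request:
move_arm --rows '[{"travel": [0.042, -0.019, 0], "rot": [0, 0, 0], "gripper": 0.022}, {"travel": [0.042, -0.019, 0], "rot": [0, 0, 0], "gripper": 0.022}, {"travel": [0.042, -0.019, 0], "rot": [0, 0, 0], "gripper": 0.022}, {"travel": [0.042, -0.019, 0], "rot": [0, 0, 0], "gripper": 0.022}, {"travel": [0.042, -0.019, 0], "rot": [0, 0, 0], "gripper": 0.022}, {"travel": [0.042, -0.018, 0], "rot": [0, 0, 0], "gripper": 0.022}]'

```text
t: 8.55
ee_pos: [463.5, 136.7, 196.1]
orientation: [2.294, 2.146, 0.002]
contact_force: [0.0, -0.0, 0.2]
gripper_width: 21.9
grasp_force: 0.0
```

Request:
move_arm --rows '[{"travel": [0, 0, 0], "rot": [0, 0, -7.5], "gripper": 0.022}, {"travel": [0, 0, 0], "rot": [0, 0, -7.5], "gripper": 0.022}, {"travel": [0, 0, 0], "rot": [0, 0, -7.5], "gripper": 0.022}, {"travel": [0, 0, 0], "rot": [0, 0, -7.5], "gripper": 0.022}, {"travel": [0, 0, 0], "rot": [0, 0, -7.5], "gripper": 0.022}, {"travel": [0, 0, 0], "rot": [0, 0, -7.5], "gripper": 0.022}, {"travel": [0, 0, 0], "rot": [0, 0, 0], "gripper": 0.022}]'

```text
t: 9.25
ee_pos: [464.4, 135.1, 195.8]
orientation: [1.296, 2.861, 0.001]
contact_force: [-0.2, -0.3, -0.4]
gripper_width: 22.0
grasp_force: 0.0
```

```bash
python3 -c "
from h import *
go(-92,-116,75,45)
i,d=ctrl.get_image('scene'); cv2.imwrite('pics/s3.png',i[150:350,220:500].repeat(2,0).repeat(2,1))
"
```

```text
t 9.25 s,w,z -91.6 -116.9 195.8 xang 131.3 zax [ 0.001  0.    -1.   ] F [-0.2 -0.3 -0.4] w 22.0
travel now-frame [ -0.3   0.8 120.8] rotz tool 0.1 travel in final frame [ -0.3   0.8 120.8]
```

View pics/s3.png

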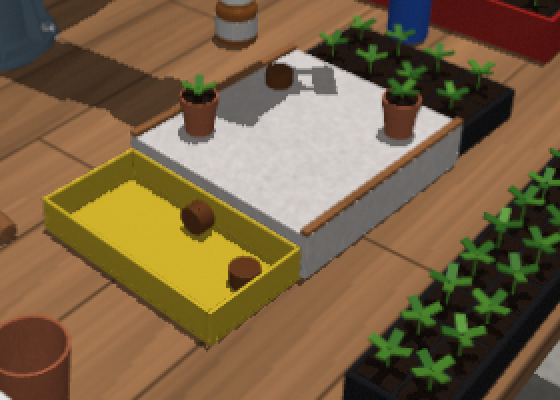

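Plugs 1 and 2 are in the tray and the pots haven't moved. Now plug 3 goes diagonally away from pot B's lane.

Request:
move_arm --rows '[{"travel": [0, 0, 0.04], "rot": [0, 0, 0], "gripper": 0.022}, {"travel": [0, 0, 0.035], "rot": [0, 0, 0], "gripper": 0.022}, {"travel": [0, 0, 0.03], "rot": [0, 0, 0], "gripper": 0.022}, {"travel": [0, 0, 0.015], "rot": [0, 0, 0], "gripper": 0.022}, {"travel": [-0.005, 0, 0], "rot": [0, 0, 0], "gripper": 0.022}, {"travel": [-0.01, 0, 0], "rot": [0, 0, 0], "gripper": 0.022}, {"travel": [-0.012, 0, 0], "rot": [0, 0, 0], "gripper": 0.022}, {"travel": [-0.012, 0, 0], "rot": [0, 0, 0], "gripper": 0.022}]'

```text
t: 10.1
ee_pos: [492.1, 104.7, 76.7]
orientation: [1.298, 2.858, 0.002]
contact_force: [0.4, -0.1, -1.2]
gripper_width: 22.1
grasp_force: 0.1
```

Request:
move_arm --rows '[{"travel": [-0.013, 0, 0], "rot": [0, 0, 0], "gripper": 0.022}, {"travel": [-0.013, 0, 0], "rot": [0, 0, 0], "gripper": 0.022}, {"travel": [-0.013, 0, 0], "rot": [0, 0, 0], "gripper": 0.022}, {"travel": [-0.013, 0, 0], "rot": [0, 0, 0], "gripper": 0.022}, {"travel": [-0.012, 0, 0], "rot": [0, 0, 0], "gripper": 0.022}, {"travel": [-0.008, 0, 0], "rot": [0, 0, 0], "gripper": 0.022}, {"travel": [-0.004, 0, 0], "rot": [0, 0, 0], "gripper": 0.022}, {"travel": [0, 0, 0], "rot": [0, 0, 0], "gripper": 0.022}]'

```text
t: 10.9
ee_pos: [540.4, 48.2, 75.1]
orientation: [-1.299, -2.861, 0.0]
contact_force: [-0.5, 0.6, 0.3]
gripper_width: 22.1
grasp_force: 0.0
```

Request:
move_arm --rows '[{"travel": [0.02, 0, 0], "rot": [0, 0, 0], "gripper": 0.022}, {"travel": [0, 0, -0.04], "rot": [0, 0, 0], "gripper": 0.022}, {"travel": [0, 0, -0.04], "rot": [0, 0, 0], "gripper": 0.022}, {"travel": [0, 0, -0.04], "rot": [0, 0, 0], "gripper": 0.022}, {"travel": [0, 0, 0], "rot": [0, 0, 7.5], "gripper": 0.022}, {"travel": [0, 0, 0], "rot": [0, 0, 7.5], "gripper": 0.022}, {"travel": [0, 0, 0], "rot": [0, 0, 7.5], "gripper": 0.022}, {"travel": [0, 0, 0], "rot": [0, 0, 7.5], "gripper": 0.022}]'

```text
t: 11.7
ee_pos: [525.6, 65.0, 195.0]
orientation: [-1.999, -2.423, 0.0]
contact_force: [-0.5, 0.3, 1.2]
gripper_width: 21.9
grasp_force: 0.0
```

Request:
move_arm --rows '[{"travel": [0, 0, 0], "rot": [0, 0, 7.5], "gripper": 0.022}, {"travel": [0, 0, 0], "rot": [0, 0, 7.5], "gripper": 0.022}, {"travel": [0, 0, 0], "rot": [0, 0, 0], "gripper": 0.022}]'

```text
t: 12.0
ee_pos: [525.7, 64.9, 194.9]
orientation: [-2.293, -2.146, 0.001]
contact_force: [0.1, 0.2, -0.3]
gripper_width: 21.8
grasp_force: 0.0
```

```bash
python3 -c "
from h import *
p,r=where()
i,d=ctrl.get_image('wrist'); cv2.imwrite('pics/w4.png',i)
q=ctrl.landmark_of('wrist','plug_a_center'); print([(a['confidence'],a['pixel'],wpt(a['pixel'],71,p,r)) for a in q])
go(-32,-18,75)
"
```

```text
t 12.0 s,w,z -25.6 -51.1 194.9 xang 86.2 zax [-0.001  0.    -1.   ] F [ 0.1  0.2 -0.3] w 21.8
[(0.58, [235.9, 355.1], (array([556.9,  28.6,  71. ]), np.float64(8.6), np.float64(-17.6)))]
t 12.1 s,w,z -25.2 -50.6 195.0 xang 86.5 zax [-0.001  0.    -1.   ] F [ 0.4 -0.4 -0.4] w 21.9
travel now-frame [  6.7  32.7 120. ] rotz tool 0.3 travel in final frame [  6.8  32.7 120. ]
```

View pics/w4.png

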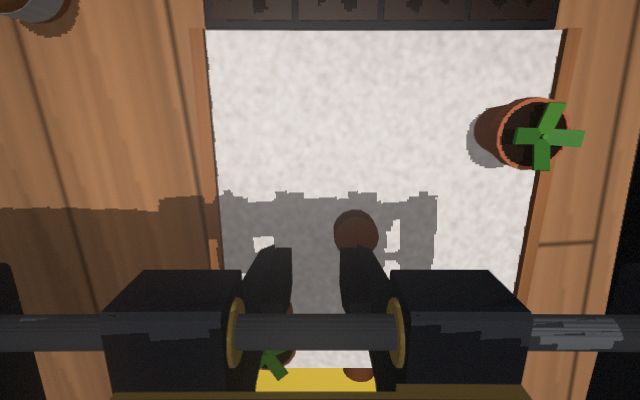

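Plug 3 stands at (234,356), i.e. s=9, w=-18, clear of pot B's lane. Now the straight sweep.

Request:
move_arm --rows '[{"travel": [0.006, 0.033, 0], "rot": [0, 0, 0], "gripper": 0.022}, {"travel": [0, 0, 0.04], "rot": [0, 0, 0], "gripper": 0.022}, {"travel": [0, 0, 0.035], "rot": [0, 0, 0], "gripper": 0.022}, {"travel": [0, 0, 0.03], "rot": [0, 0, 0], "gripper": 0.022}, {"travel": [0, 0, 0.015], "rot": [0, 0, 0], "gripper": 0.022}, {"travel": [-0.006, 0, 0], "rot": [0, 0, 0], "gripper": 0.022}, {"travel": [-0.01, 0, 0], "rot": [0, 0, 0], "gripper": 0.022}, {"travel": [-0.014, 0.001, 0], "rot": [0, 0, 0], "gripper": 0.022}]'

```text
t: 12.9
ee_pos: [560.6, 36.6, 77.1]
orientation: [2.291, 2.146, 0.003]
contact_force: [0.9, -0.1, -1.0]
gripper_width: 21.7
grasp_force: 0.0
```

Request:
move_arm --rows '[{"travel": [-0.018, 0, 0], "rot": [0, 0, 0], "gripper": 0.022}, {"travel": [-0.018, 0, 0], "rot": [0, 0, 0], "gripper": 0.022}, {"travel": [-0.018, 0, 0], "rot": [0, 0, 0], "gripper": 0.022}, {"travel": [-0.018, 0, 0], "rot": [0, 0, 0], "gripper": 0.022}, {"travel": [-0.018, 0, 0], "rot": [0, 0, 0], "gripper": 0.022}, {"travel": [-0.018, 0, 0], "rot": [0, 0, 0], "gripper": 0.022}, {"travel": [-0.018, 0, 0], "rot": [0, 0, 0], "gripper": 0.022}, {"travel": [-0.018, 0, 0], "rot": [0, 0, 0], "gripper": 0.022}]'

```text
t: 13.7
ee_pos: [550.6, -108.8, 77.2]
orientation: [2.292, 2.144, 0.002]
contact_force: [0.3, 0.0, 0.6]
gripper_width: 21.9
grasp_force: 0.0
```

Request:
move_arm --rows '[{"travel": [-0.012, 0, 0], "rot": [0, 0, 0], "gripper": 0.022}, {"travel": [0, 0, 0], "rot": [0, 0, 0], "gripper": 0.022}, {"travel": [0, 0, -0.04], "rot": [0, 0, 0], "gripper": 0.022}, {"travel": [0, 0, -0.04], "rot": [0, 0, 0], "gripper": 0.022}, {"travel": [0, 0, -0.04], "rot": [0, 0, 0], "gripper": 0.022}, {"travel": [0, 0, -0.04], "rot": [0, 0, 0], "gripper": 0.022}, {"travel": [0.05, 0, 0], "rot": [0, 0, 0], "gripper": 0.022}, {"travel": [0.05, 0, 0], "rot": [0, 0, 0], "gripper": 0.022}]'

```text
t: 14.5
ee_pos: [556.6, -18.3, 237.9]
orientation: [2.294, 2.14, 0.005]
contact_force: [1.1, 0.1, -0.4]
gripper_width: 22.2
grasp_force: 0.0
```

```bash
python3 -c "
from h import *
where()
i,d=ctrl.get_image('scene'); cv2.imwrite('pics/s5.png',i[150:350,220:500].repeat(2,0).repeat(2,1))
"
```

```text
t 14.5 s,w,z 55.4 -14.7 237.9 xang 86.0 zax [ 0.005 -0.001 -1.   ] F [ 1.1  0.1 -0.4] w 22.2
```

View pics/s5.png

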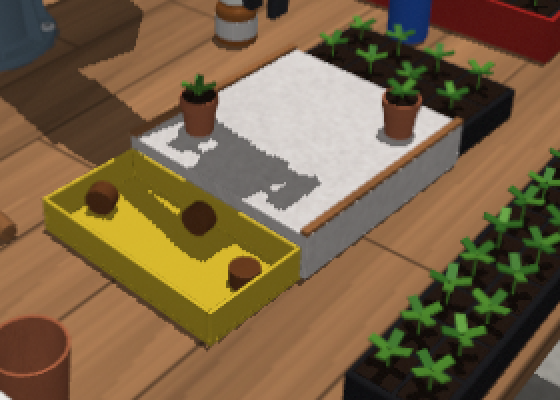

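All three plugs are in the tray, at (197,101), (217,199) and (272,245), and the pots haven't moved. I'll wait briefly for them to settle, check again, then hand in.

Request:
move_arm --rows '[{"travel": [0, 0, 0], "rot": [0, 0, 0], "gripper": 0.022}, {"travel": [0, 0, 0], "rot": [0, 0, 0], "gripper": 0.022}, {"travel": [0, 0, 0], "rot": [0, 0, 0], "gripper": 0.022}, {"travel": [0, 0, 0], "rot": [0, 0, 0], "gripper": 0.022}, {"travel": [0, 0, 0], "rot": [0, 0, 0], "gripper": 0.022}, {"travel": [0, 0, 0], "rot": [0, 0, 0], "gripper": 0.022}, {"travel": [0, 0, 0], "rot": [0, 0, 0], "gripper": 0.022}, {"travel": [0, 0, 0], "rot": [0, 0, 0], "gripper": 0.022}]'

```text
t: 15.35
ee_pos: [555.6, -18.7, 235.2]
orientation: [-2.294, -2.146, 0.0]
contact_force: [-0.1, -0.5, -0.0]
gripper_width: 21.8
grasp_force: 0.0
```

```bash
python3 -c "
from h import *
i,d=ctrl.get_image('scene'); cv2.imwrite('pics/s6.png',i[150:350,220:500].repeat(2,0).repeat(2,1))
"
```

```text
(no output)
```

View pics/s6.png

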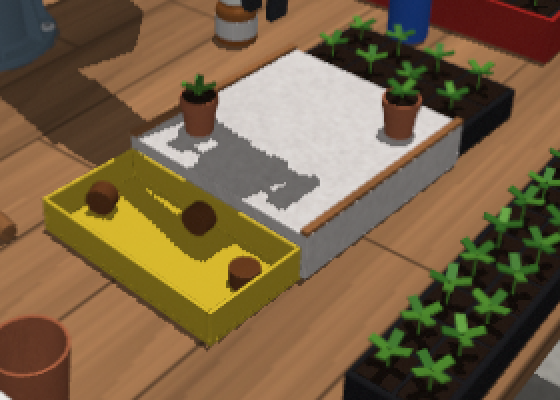

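The picture is unchanged: all three plugs are at rest in the tray and the pots are standing.

```bash
python3 -c "
from h import *
print(ctrl.job_done())"
```

```text
the job is handed in; nothing more can be done
None
```

All three plugs were swept off the board into the yellow tray and came to rest there; in the last picture both pots stand where they were and the seedling tray looks untouched, and the job was handed in at about 15 s.

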